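# Find the loose bolt on the instrument plate and hold its cap open

## Robot

A 7-joint arm with a two-finger parallel gripper is mounted at the origin on the work surface. World frame = base frame: x ahead of the robot, y to its left, z up, the work surface at z = 0. Lengths are in mm, angles in rad, forces in N, time in s.
With the tool pointing down it reaches from about 400 to 875 mm from the base axis. Payload 4.4 kg.
Tool frame: the origin (TCP) lies midway between the tips of the shut fingers; the grasp point (between the pads) lies 19 mm behind it; z points along the fingers, y is the line along which they close (so a half turn about z gives the same grasp; the last joint's range is limited). The gripper opens to 85 mm and grips with 20 to 120 N. Pads are 22 mm wide; open, the fingers measure 114 mm over their backs; the gripper's body (76 mm by 85 mm) begins 54 mm behind the grasp point. The pads swing forward as they close: fully open they stand 13 mm farther back than shut.
Start: joints at [1.203, 0.628, 0.038, 1.517, -0.027, 0.996, -0.02], TCP at [193.233, -620.628, 231.313] pointing down, gripper open.
Joint ranges: [-3.06, 3.06], [-0.37, 2.12], [-1.25, 1.32], [0.18, 2.47], [-1.1, 4.24], [0.23, 1.98], [-2.94, 2.94]. Speed limits (rad/s): [2.57, 2.57, 3.14, 3.14, 3.14, 3.14, 3.14].

## Interface

Orientations are given as [roll, pitch, yaw] about the fixed x, y, z axes, in that order (R = Rz(yaw) Ry(pitch) Rx(roll)).
In Python, from cell import ctrl gives the robot as it stands. The module is installed in compiled form; this text tells all that it offers.
- The arm moves only by the tool step_arm, never from a script. Its argument "commands" is one flat list of numbers, 7 for each row, row after row: the shift along the tool's x, y, z in cm, then the turn, a rotation vector about the tool's x, y, z in rad, then the opening, from 0 (shut) to 1 (fully open). A call has 1 to 10 rows; each row is the pose to reach, as a shift and turn from the pose commanded when the call began, along the tool's axes at that moment; what a row does not reach only later rows make up. A row lasts 1/10 s, in which the tool goes at most 50 mm and 8.59 degrees, less where a joint would pass 70% of its speed; a pose out of reach is approached as far as the arm can. A call with a gripper value outside its range is refused whole. The fingers move at their own pace and stop on an object; the grip force is fixed at half the most. Time passes only in rows, so rows that repeat a pose let the fingers close. It gives the time, the measured TCP pose, the force, the opening and the grip force at its end, in the units of the state.
- ctrl.read_state(): the state, without advancing time (a new reading comes with each control period).
- ctrl.get_image(name): name is "scene" or "top"; returns a dict with "image" (400x640x3 uint8, red, green, blue), "range_z" (400x640 float32, mm along the optical axis (not along the pixel's ray), 0 where there is no reading), "vfov" (degrees; the focal length in pixels is half the picture's height over the tangent of half this angle, whatever the lens; pixels are square), "cx", "cy" (the principal point, pixels), "world_to_cam" (4x4, takes a point from world to camera coordinates). Camera axes: x right, y down, z forward; pixel columns grow to the right and rows downward; lengths in mm; the calibration is good to about 2 mm. A picture is of the moment at which its call begins.
- ctrl.finish_job(): hands the job in; it is judged then, once.
The state is a dict: "clock": time; "qpos": joint angles; "qd": joint speeds; "tau": joint torques, N m; "eef_pos": TCP position; "tool_rot": TCP orientation; "force": force on the tool from outside, world axes, zero at the start; "torque": the same for the moment, N m; "width": finger opening in mm; "gripper_force": force on a finger pad.
Only numpy, scipy, OpenCV 4.12 (cv2) and the standard library are available. Lean on these libraries where they do the work, as an engineer would, in place of code of your own. Each camera call takes 0.05 s, during which the arm holds its last target. There are 200 camera calls.

## Task

Pick up the scraper block and use it, not your fingers, to wipe the three red chips off the mounting plate onto the desk, then stand the block back on the desk clear of the plate and let go. Then firmly tap the caps of the three bolts with the fingertips, one after the other from left to right as the robot sees them, to find the loose one, which sinks when pressed. Finish while holding the loose bolt's cap by its orange tab, lifted at least 45 degrees open and kept there; leave the other two caps shut and the lens case, drops and notes where they are.

Things in the scene. Friction and masses are not known exactly. Their poses are not given: they have to be found in the camera images.
- plate: fixed cream plate, 200 (x) x 280 (y) x 15 mm, on the desk; origin under its centre, +x away from the robot, +y to its left, within 12 degrees. Three grey bolt housings, 48 mm square, tops 45 mm above the desk, at plate x +50, y +95 (left), 0 (middle), -95 mm (right). The near half, plate x -100 to 0 mm, is the flat strip where the chips lie. A 6 mm high rail runs along the far edge
- wipe_mid (a point): middle of that flat strip: plate x -55 mm, y 0, on the plate's upper face (15 mm above the desk); axes as the plate's
- scraper: loose scraper block, 90 (its x) x 26 (its y) x 50 mm high, wooden grip over a black rubber foot, 120 g; stands on its foot on the desk to one side of the plate; origin under its centre. Grip it across the 26 mm
- lens_case: bystander: blue and white lens case, 100 x 45 x 32 mm, on the other side of the plate; origin under its centre
- drops: bystander: small white eye-drop bottle with a green cap, 32 mm across, 65 mm high, standing on the desk beside the plate's far half; origin under its centre
- notes: bystander: pad of sticky notes with a green top, 50 x 50 x 24 mm, lying on the desk beside the plate's far half; origin under its centre
- chip_a_mid (a point): centre of a loose red plastic chip, 20 x 15 x 8 mm, 12 g, lying flat on the strip of the plate at first (so this point is 19 mm above the desk; 4 mm when lying on the desk)
- chip_b_mid (a point): centre of a loose red plastic chip, 20 x 15 x 8 mm, 12 g, lying flat on the strip of the plate at first (so this point is 19 mm above the desk; 4 mm when lying on the desk)
- chip_c_mid (a point): centre of a loose red plastic chip, 20 x 15 x 8 mm, 12 g, lying flat on the strip of the plate at first (so this point is 19 mm above the desk; 4 mm when lying on the desk)
- stud_left (a joint): how far the left bolt has sunk into its housing, m; 0 at first. A tight bolt gives under 1.5 mm. The loose one looks the same until its cap is pressed with over 5 N (10 N is ample): then bolt and cap sink 8 mm together to a stop and stay down. Pulling up with over 7 N draws it out again
- cap_left (a joint): opening angle of the left bolt's hinged cap, rad; 0 shut, 1.3 fully open. It hinges along plate y at its far side, the near side with the orange tab swings up and away from the robot; weight and a weak spring shut it, lifting takes about 1 N at the tab
- tap_left (a point): centre of the flat top of the left bolt's navy cap (42 x 42 x 6 mm), where to tap: 63 mm above the desk while up, 4 mm beyond the bolt's axis in plate x; moves with the cap
- tab_left (a point): middle of the top edge of the left cap's orange tab, an upright fin 12 mm wide (plate y), 28 mm long (plate x), 26 mm high, overhanging the cap's near edge. While up and shut its top is 83 mm above the desk. 34 mm nearer the robot than the tap point, 54 mm from the hinge in plate x. Pinch it from above across its 12 mm. Moves with the cap
- hinge_left (a point): hinge axis (along plate y) of the left cap: 24 mm beyond the bolt's axis in plate x, 57 mm above the desk while up; sinks with the bolt
- stud_middle (a joint): how far the middle bolt has sunk into its housing, m; 0 at first. A tight bolt gives under 1.5 mm. The loose one looks the same until its cap is pressed with over 5 N (10 N is ample): then bolt and cap sink 8 mm together to a stop and stay down. Pulling up with over 7 N draws it out again
- cap_middle (a joint): opening angle of the middle bolt's hinged cap, rad; 0 shut, 1.3 fully open. It hinges along plate y at its far side, the near side with the orange tab swings up and away from the robot; weight and a weak spring shut it, lifting takes about 1 N at the tab
- tap_middle (a point): centre of the flat top of the middle bolt's navy cap (42 x 42 x 6 mm), where to tap: 63 mm above the desk while up, 4 mm beyond the bolt's axis in plate x; moves with the cap
- tab_middle (a point): middle of the top edge of the middle cap's orange tab, an upright fin 12 mm wide (plate y), 28 mm long (plate x), 26 mm high, overhanging the cap's near edge. While up and shut its top is 83 mm above the desk. 34 mm nearer the robot than the tap point, 54 mm from the hinge in plate x. Pinch it from above across its 12 mm. Moves with the cap
- hinge_middle (a point): hinge axis (along plate y) of the middle cap: 24 mm beyond the bolt's axis in plate x, 57 mm above the desk while up; sinks with the bolt
- stud_right (a joint): how far the right bolt has sunk into its housing, m; 0 at first. A tight bolt gives under 1.5 mm. The loose one looks the same until its cap is pressed with over 5 N (10 N is ample): then bolt and cap sink 8 mm together to a stop and stay down. Pulling up with over 7 N draws it out again
- cap_right (a joint): opening angle of the right bolt's hinged cap, rad; 0 shut, 1.3 fully open. It hinges along plate y at its far side, the near side with the orange tab swings up and away from the robot; weight and a weak spring shut it, lifting takes about 1 N at the tab
- tap_right (a point): centre of the flat top of the right bolt's navy cap (42 x 42 x 6 mm), where to tap: 63 mm above the desk while up, 4 mm beyond the bolt's axis in plate x; moves with the cap
- tab_right (a point): middle of the top edge of the right cap's orange tab, an upright fin 12 mm wide (plate y), 28 mm long (plate x), 26 mm high, overhanging the cap's near edge. While up and shut its top is 83 mm above the desk. 34 mm nearer the robot than the tap point, 54 mm from the hinge in plate x. Pinch it from above across its 12 mm. Moves with the cap
- hinge_right (a point): hinge axis (along plate y) of the right cap: 24 mm beyond the bolt's axis in plate x, 57 mm above the desk while up; sinks with the bolt
Mind the look-alikes: they are no part of the job. Leave any pink look-alike of the scraper alone.

How it is judged (in metres and radians):
On the way, in this order (a step that is already met when the one before it is completed fails the run):
1. the scraper block is held in the fingers above the plate's level (height (world z) of scraper above 0.012 m and contact force between the fingers and scraper above 1 N), for 0.2 s.
2. all three chips are off the plate, down on the desk (height (world z) of each of chip_a_mid, chip_b_mid, chip_c_mid below 0.012 m), for 0.2 s.
3. the scraper stands on the desk, let go (height (world z) of scraper below 0.005 m and angle between scraper's own z axis and vertical below 0.1 rad and contact force between the fingers and scraper below 0.05 N), for 0.2 s.
4. the left cap is tapped with the fingers (contact force between the fingers and cap_left above 2 N), for 0.02 s.
5. the middle cap is tapped with the fingers (contact force between the fingers and cap_middle above 2 N), for 0.02 s.
6. the right cap is tapped with the fingers (contact force between the fingers and cap_right above 2 N), for 0.02 s.
At the end, for the whole second after the job is handed in: The loose (sunk) bolt's cap is held by the fingers at more than 0.7 rad (40 degrees) and still, the other caps are shut (under 0.1 rad), the three chips are down on the desk, and the scraper stands upright on the desk, released (all of step 2 and all of step 3 and ((value of joint stud_left above 0.004 m and value of joint cap_left above 0.7 rad and velocity of joint cap_left between -0.15 and 0.15 rad/s and contact force between the fingers and cap_left above 0.15 N and value of joint each of cap_middle, cap_right below 0.1 rad) or (value of joint stud_middle above 0.004 m and value of joint cap_middle above 0.7 rad and velocity of joint cap_middle between -0.15 and 0.15 rad/s and contact force between the fingers and cap_middle above 0.15 N and value of joint each of cap_left, cap_right below 0.1 rad) or (value of joint stud_right above 0.004 m and value of joint cap_right above 0.7 rad and velocity of joint cap_right between -0.15 and 0.15 rad/s and contact force between the fingers and cap_right above 0.15 N and value of joint each of cap_left, cap_middle below 0.1 rad))); the arm keeps its last pose, push and grip.
It fails at once if a cap is lifted (over 0.3 rad) whose bolt has not sunk: a tight one, or one not yet tapped ((value of joint cap_left above 0.3 rad and value of joint stud_left below 0.002 m) or (value of joint cap_middle above 0.3 rad and value of joint stud_middle below 0.002 m) or (value of joint cap_right above 0.3 rad and value of joint stud_right below 0.002 m)).
It fails at once if a chip is pushed with the fingers instead of the scraper (contact force between the fingers and chip_a above 0.5 N or contact force between the fingers and chip_b above 0.5 N or contact force between the fingers and chip_c above 0.5 N).
It fails at once if the lens case, drops or notes are moved by more than 30 mm (distance of any of lens_case, drops, notes from where it was at the start of the episode above 0.03 m).
It also fails if it takes over 72 s, if anything falls off the work surface, if the arm or the gripper's body presses on something with over 40 N, if the wrist force passes 120 N, or if a joint passes its speed limit or range.

## Working session

There is one attempt and no reset: what is moved stays moved. The work goes in short steps, Python scripts to look and compute and a tool call to move; the robot and the scene stay as the last step left them, time stands still between calls to the robot, and variables do not carry over. Pictures are saved under pics/ and viewed, at most 10 in all, crops included, and the job is handed in when it is done.

Besides the shell and the picture viewer there is one more tool, called as a command line: name --argument value ..., lists and objects as JSON in quotes. step_arm: Moves the arm, as the interface text tells. Its arguments: {"type":"object","properties":{"commands":{"type":"array"}},"required":["commands"]}

```bash
mkdir -p pics
cat > h.py <<'E'
import numpy as np, cv2
from cell import ctrl
def cam(n):
    d=ctrl.get_image(n); H,W=d["image"].shape[:2]
    f=H/2/np.tan(np.radians(d["vfov"])/2)
    v,u=np.mgrid[:H,:W]; z=d["range_z"]
    P=np.stack([(u-d["cx"])*z/f,(v-d["cy"])*z/f,z,np.ones_like(z)],-1)
    X=(P@np.linalg.inv(d["world_to_cam"]).T)[...,:3]; X[z==0]=np.nan
    return d["image"],X
def save(n,img): cv2.imwrite("pics/"+n,cv2.cvtColor(img,cv2.COLOR_RGB2BGR))
E
python3 - <<'E'
from h import *
s=ctrl.read_state(); print(s)
for n in("top","scene"):
    i,X=cam(n); save(n+"0.png",i); np.savez(n+"0.npz",i=i,X=X)
E
```

```text
{'clock': 0.0, 'qpos': array([ 1.20321341,  0.62935454,  0.03848288,  1.51835033, -0.02700698,
        0.99629713, -0.02000795]), 'qd': array([ 1.82102293e-03,  1.49651294e-06,  1.02753674e-03,  8.49349802e-04,
        9.50388747e-04,  1.14842953e-03, -1.08556559e-03]), 'tau': array([ 7.04380491e-04, -5.63388026e+01,  1.22646332e+00, -1.93440485e+01,
        1.09557883e-02,  1.05200079e-02,  2.51252766e-05]), 'eef_pos': array([ 193.01907605, -620.03538839,  230.39003728]), 'tool_rot': array([-3.13970295e+00,  4.32686082e-05,  3.01738499e-01]), 'force': array([-0.80605877, -0.32691957, -0.01453247]), 'torque': array([0.01074349, 0.06793008, 0.04469877]), 'gripper_force': 0.0, 'width': 85.33173343486006}
```

```bash
sleep 1; ls pics
```

```text
scene0.png
top0.png
```

View pics/top0.png

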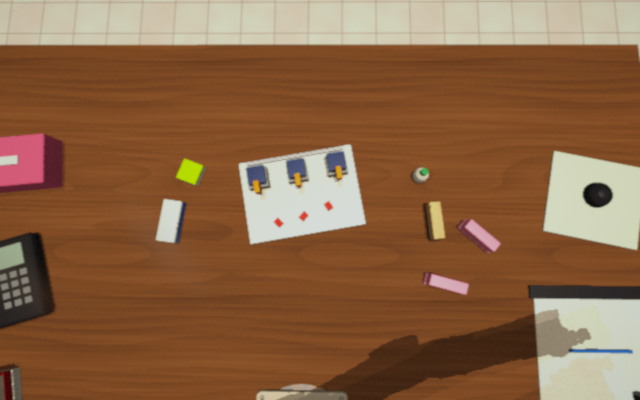

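View pics/scene0.png

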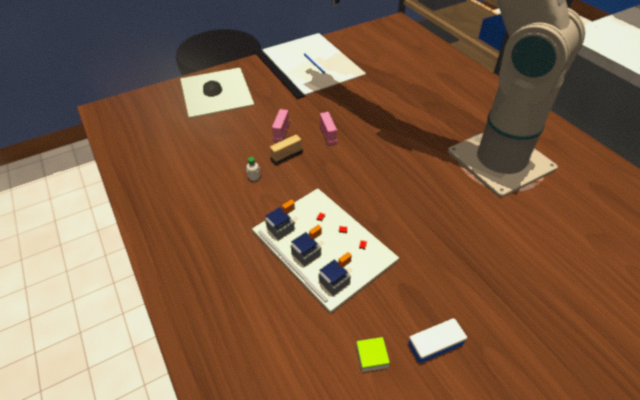

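Top view (x up, y left): the scraper candidates are the wooden block on a black foot at (436,220) and two pink look-alikes at (480,236) and (446,284). I choose the wooden one. The chips are at (278,222), (304,216) and (328,206), the caps at (257,177), (297,170) and (336,163), the lens case at (170,221), the notes at (190,172) and the drops at (421,175).

Run:
```python
from h import *
D={n:np.load(n+"0.npz") for n in("top","scene")}
for n in D:
    i,X=D[n]["i"],D[n]["X"]; hsv=cv2.cvtColor(i,cv2.COLOR_RGB2HSV); h,s,v=[hsv[...,k].astype(int) for k in range(3)]
    x,y,z=X[...,0],X[...,1],X[...,2]
    roi=(x>350)&(x<850)&(abs(y)<450)
    print(n,"desk z",np.nanmedian(z[roi]))
    def blobs(name,m,mn=6):
        c,l,st,ce=cv2.connectedComponentsWithStats(m.astype(np.uint8))
        for k in range(1,c):
            if st[k,4]<mn: continue
            p=X[l==k]; r=cv2.minAreaRect(p[:,:2].astype(np.float32))
            print(name,ce[k].round(),st[k,4],"med",np.nanmedian(p,0).round(1),"rect",np.round(r[0],1),np.round(r[1],1),round(r[2],1))
    blobs("chip",roi&((h<5)|(h>175))&(s>180)&(v>120)&(z>10)&(z<30))
    blobs("tab",roi&(h>8)&(h<20)&(s>180)&(z>60))
    blobs("cap",roi&(z>56)&(z<68)&(h>100)&(h<135),30)
    blobs("scr",roi&(z>44)&(z<56)&(h>12)&(h<30)&(y<-150),20)
    m=roi&(z>11)&(z<18)&(s<60)&(v>120)&(y>-250)&(y<200); blobs("plate",m,500)
    blobs("tall",roi&(z>18)&(abs(y)>150),30)
i=D["top"]["i"]; c=i[140:300,220:500]; save("crop0.png",cv2.resize(c,None,fx=2.8,fy=2.8,interpolation=2))
```

```text
top desk z -0.5970013207449938
chip [328. 205.] 20 med [527.7 -57.   22.3] rect [527.2 -57.5] [12.8  8.2] 33.7
chip [303. 216.] 20 med [501.2   2.2  22.7] rect [501.7   1.6] [ 6.9 11.8] 45.9
chip [278. 222.] 20 med [486.2  61.4  22. ] rect [485.6  60.9] [12.6  6.7] 46.0
tab [299. 184.] 6 med [567.1   7.9  79.5] rect [568.    8.8] [3.5 9.6] 45.4
cap [335. 160.] 283 med [628.7 -72.5  61.8] rect [627.9 -73.8] [42.8 41.7] 10.9
cap [296. 167.] 274 med [611.7  20.   61.9] rect [610.1  18.8] [41.8 40.5] 10.4
cap [256. 174.] 274 med [594.8 111.2  61.7] rect [594.1 111.7] [42.5 39.6] 9.8
scr [436. 220.] 427 med [ 491.8 -305.5   48.8] rect [ 492.8 -306.1] [85.7 26.5] 6.4
plate [302. 200.] 6877 med [536.3   2.5  14. ] rect [558.    9.8] [199.7 279.6] 10.3
tall [189. 171.] 433 med [608.4 281.4  22.8] rect [608.4 281.4] [52.6 50.3] 69.2
tall [420. 174.] 168 med [ 598.8 -272.6   42.2] rect [ 600.9 -274.3] [32.4 25.2] 37.2
tall [169. 221.] 846 med [486.  319.1  31.1] rect [487.5 320.9] [46.5 99.7] 82.8
tall [435. 220.] 538 med [ 491.7 -302.    48.2] rect [ 492.8 -306. ] [85.9 26.6] 6.1
tall [480. 2
[... 967 characters left out ...]
  -303.4] [86.7 29.8] 5.9
scr [252. 165.] 22 med [ 604.7 -271.3   45.4] rect [ 603.7 -272.2] [ 9.4 19.4] 78.0
plate [332. 246.] 5642 med [534.3  34.7  14.7] rect [557.8  11.2] [200.6 280.6] 10.3
tall [280. 122.] 311 med [ 463.5 -394.1   47.5] rect [ 458. -406.] [91.2 27. ] 48.8
tall [328. 129.] 194 med [ 358.5 -300.3   42.3] rect [ 352.2 -324.7] [84.3 20.9] 77.9
tall [286. 147.] 466 med [ 494.2 -296.1   44.5] rect [ 492.  -303.4] [86.7 29.8] 5.9
tall [253. 167.] 191 med [ 604.5 -269.5   39.5] rect [ 602.8 -272. ] [26.7 31.3] 84.7
tall [437. 338.] 1332 med [490.7 325.   32.1] rect [487.4 323.1] [ 45.6 100.7] 82.6
tall [373. 352.] 738 med [608.3 283.7  23.9] rect [607.7 282.2] [51.9 50.9] 69.4
```

View pics/crop0.png

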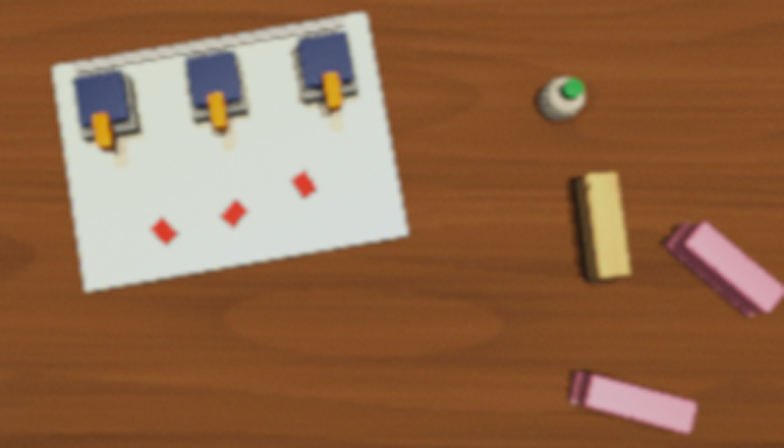

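The crop confirms the wooden block on its black rubber foot at crop (607,225), well apart from both pink blocks. Plate centre is about (558,10.5) with yaw 0.18. The scraper is at (492,-305) with heading about 0.108 rad.

```bash
cat > g.py <<'E'
import sys; from h import *
from scipy.spatial.transform import Rotation as R
C=np.array([558,10.5]); Y=0.18
def W(px,py): c,s=np.cos(Y),np.sin(Y); return C+[c*px-s*py,s*px+c*py]
def to(x,y,z,yaw=Y,tilt=0,base=None):
    "shift cm / rotvec in tool axes; tilt about plate y (+: fingers towards robot)"
    if base is None:
        s=ctrl.read_state(); p=s["eef_pos"]; R0=R.from_euler("xyz",s["tool_rot"])
    else: p,R0=base
    R1=R.from_euler("z",yaw)*R.from_euler("y",tilt)*R.from_euler("x",np.pi)
    print(np.round(R0.inv().apply(np.array([x,y,z])-p)/10,2),np.round((R0.inv()*R1).as_rotvec(),3))
E
python3 -c "
from g import *
to(492,-305,130,.108)
print(W(-52,-105),W(-52,165))"
```

```text
[ 37.91 -21.18  10.08] [-0.002  0.     0.194]
[ 525.63823318 -102.11312556] [477.30024836 163.52467149]
```

step_arm --commands '[37.9,-21.2,10.0,0,0,0.194,0.6,37.9,-21.2,10.0,0,0,0.194,0.6,37.9,-21.2,10.0,0,0,0.194,0.6,37.9,-21.2,10.0,0,0,0.194,0.6,37.9,-21.2,10.0,0,0,0.194,0.6,37.9,-21.2,10.0,0,0,0.194,0.6,37.9,-21.2,10.0,0,0,0.194,0.6,37.9,-21.2,10.0,0,0,0.194,0.6,37.9,-21.2,10.0,0,0,0.194,0.6,37.9,-21.2,10.0,0,0,0.194,0.6]'

```text
clock: 1.1
eef_pos: [497.2, -297.1, 129.5]
tool_rot: [-3.136, -0.002, 0.12]
force: [-0.2, 0.2, -0.0]
width: 51.4
gripper_force: 0.0
```

```bash
python3 -c "
from g import *
to(492,-305,14,.108); print(ctrl.read_state()['width'])"
```

```text
[-0.63  0.79 11.54] [-0.006 -0.002  0.012]
51.4442664420078
```

step_arm --commands '[0,0,0,0,0,0,0.6,0,0,0,0,0,0,0.6,0,0,0,0,0,0,0.6]'

```text
clock: 1.4
eef_pos: [490.8, -307.4, 131.6]
tool_rot: [3.141, 0.0, 0.105]
force: [-0.7, -0.5, 0.2]
width: 51.0
gripper_force: 0.0
```

```bash
python3 -c "
from g import *
to(492,-305,14,.108)
i,X=cam('scene'); save('a.png',i[80:220,180:400]); 
z=X[...,2];h=cv2.cvtColor(i,cv2.COLOR_RGB2HSV)[...,0]; print(ctrl.read_state()['eef_pos'])"
```

```text
[ 0.15 -0.24 11.76] [ 0.001  0.    -0.003]
[ 490.95596446 -307.29669574  131.62736859]
```

step_arm --commands '[0.1,-0.2,4,0,0,0,0.6,0.1,-0.2,7,0,0,0,0.6,0.1,-0.2,9.5,0,0,0,0.6,0.1,-0.2,11.6,0,0,0,0.6,0.1,-0.2,11.6,0,0,0,0.6,0.1,-0.2,11.6,0,0,0,0,0.1,-0.2,11.6,0,0,0,0,0.1,-0.2,11.6,0,0,0,0,0.1,-0.2,11.6,0,0,0,0,0.1,-0.2,11.6,0,0,0,0]'

```text
clock: 2.45
eef_pos: [493.6, -304.3, 16.7]
tool_rot: [3.14, -0.002, 0.107]
force: [-1.1, -0.6, 6.7]
width: 25.2
gripper_force: 59.9
```

```bash
python3 -c "
from g import *
print(ctrl.read_state())"
```

```text
{'clock': 2.45, 'qpos': array([ 0.46013378,  0.83651039,  0.06910789,  1.86470994, -0.11940198,
        0.44184782, -0.84894233]), 'qd': array([-3.65369584e-04, -1.89024085e-04, -4.57027496e-04, -7.06417243e-05,
       -2.76337925e-05,  7.23198259e-04,  4.71970401e-04]), 'tau': array([-5.12615629e-01, -5.28727162e+01,  1.31832898e+00, -9.14439350e+00,
       -8.05519195e-02, -1.79992793e-01,  2.59274826e-02]), 'eef_pos': array([ 493.61575145, -304.26034806,   16.73629255]), 'tool_rot': array([ 3.13990839e+00, -1.82972594e-03,  1.07472385e-01]), 'force': array([-1.11153814, -0.56145277,  6.65551943]), 'torque': array([-0.1078324 ,  0.18227998, -0.03231258]), 'gripper_force': 59.93637979030609, 'width': 25.239283239242123}
```

step_arm --commands '[0,0,-3,0,0,0,0,0,0,-6,0,0,0,0,0,0,-6,0,0,0,0]'

```text
clock: 2.75
eef_pos: [495.4, -304.9, 79.1]
tool_rot: [3.137, -0.006, 0.108]
force: [0.6, -1.1, 0.2]
width: 25.1
gripper_force: 59.1
```

```bash
python3 -c "
from g import *
to(525.6,-102,70); print(ctrl.read_state()['gripper_force'])"
```

```text
[  5.18 -19.85   0.86] [ 0.005 -0.006 -0.072]
59.063708782196045
```

step_arm --commands '[1.3,-5,0.7,0,0,-0.02,0,2.6,-10,0.7,0,0,-0.04,0,3.9,-15,0.7,0,0,-0.06,0,5.2,-19.8,0.7,0,0,-0.072,0,5.2,-19.8,0.7,0,0,-0.072,0,5.2,-19.8,0.7,0,0,-0.072,0,5.2,-19.8,0.7,0,0,-0.072,0]'

```text
clock: 3.45
eef_pos: [522.9, -102.3, 68.1]
tool_rot: [3.141, 0.001, 0.179]
force: [-0.3, 0.3, -0.0]
width: 25.5
gripper_force: 59.5
```

```bash
python3 -c "
from g import *
to(525.6,-102,34)
i,X=cam('scene'); save('b.png',cv2.resize(i[100:320,200:460],None,fx=2.5,fy=2.5))"
```

```text
[0.28 0.02 3.41] [ 0.001  0.001 -0.001]
```

View pics/b.png

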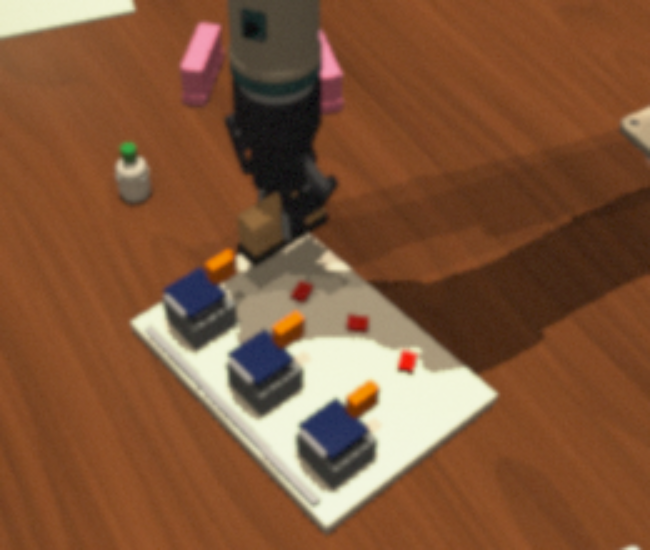

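The block is gripped upright and aligned over the plate's right end. The chips are at crop (302,291), (357,323) and (407,361). Next I lower it and sweep left.

step_arm --commands '[0,0,2,0,0,0,0,0,0,3.4,0,0,0,0,0,0,3.4,0,0,0,0,0,0,3.4,0,0,0,0]'

```text
clock: 3.9
eef_pos: [522.7, -101.9, 34.0]
tool_rot: [-3.141, 0.001, 0.178]
force: [0.3, -0.5, -0.6]
width: 25.5
gripper_force: 59.5
```

```bash
python3 -c "
from g import *
p=W(-55,165); to(*p,34)"
```

```text
[-6.000e-02 -2.693e+01  1.000e-02] [-0.     0.001 -0.002]
```

Sweep at about 150 mm/s.

step_arm --commands '[0,-1.5,0,0,0,0,0,0,-3,0,0,0,0,0,0,-4.5,0,0,0,0,0,0,-6,0,0,0,0,0,0,-7.5,0,0,0,0,0,0,-9,0,0,0,0,0,0,-10.5,0,0,0,0,0,0,-12,0,0,0,0,0,0,-13.5,0,0,0,0,0,0,-15,0,0,0,0,0]'

```text
clock: 4.9
eef_pos: [495.8, 48.9, 34.6]
tool_rot: [-3.141, -0.0, 0.182]
force: [0.5, -0.3, -0.6]
width: 25.2
gripper_force: 59.4
```

step_arm --commands '[0,-1.5,0,0,0,0,0,0,-3,0,0,0,0,0,0,-4.5,0,0,0,0,0,0,-6,0,0,0,0,0,0,-7.5,0,0,0,0,0,0,-9,0,0,0,0,0,0,-10.5,0,0,0,0,0,0,-12.5,0,0,0,0,0,0,-12.5,0,0,0,0,0]'

```text
clock: 5.8
eef_pos: [472.4, 174.5, 34.5]
tool_rot: [-3.139, 0.0, 0.187]
force: [0.0, -0.5, -0.6]
width: 25.6
gripper_force: 59.4
```

step_arm --commands '[0,0,-2,0,0,0,0,0,0,-5,0,0,0,0,0,0,-8,0,0,0,0,0,0,-8,0,0,0,0]'

```text
clock: 6.2
eef_pos: [476.0, 170.3, 117.6]
tool_rot: [-3.14, -0.007, 0.18]
force: [0.4, -0.0, -1.1]
width: 25.3
gripper_force: 59.4
```

```bash
cat > chips.py <<'E'
from g import *
for n in ("scene","top"):
    i,X=cam(n); hsv=cv2.cvtColor(i,cv2.COLOR_RGB2HSV).astype(int); x,y,z=X[...,0],X[...,1],X[...,2]
    m=(x>350)&(x<750)&(abs(y)<450)&((hsv[...,0]<5)|(hsv[...,0]>175))&(hsv[...,1]>180)&(hsv[...,2]>60)&(z<40)
    c,l,st,ce=cv2.connectedComponentsWithStats(m.astype(np.uint8))
    for k in range(1,c):
        if st[k,4]>5:
            p=np.nanmedian(X[l==k],0); d=p[:2]-C; print(n,ce[k].round(),st[k,4],p.round(1),"plate",np.round(R.from_euler("z",-Y).apply([*d,0])[:2]))
    if n=="scene": save("c.png",cv2.resize(i[140:400,200:500],None,fx=2,fy=2))
to(493,-305,100,.108)
E
python3 chips.py
```

```text
scene [392. 280.] 176 [476.5 168.8   9.9] plate [-52. 170.]
top [237. 229.] 96 [469.8 161.5   8.1] plate [-60. 164.]
[-6.64 47.06  1.46] [-0.    -0.001  0.072]
```

View pics/c.png

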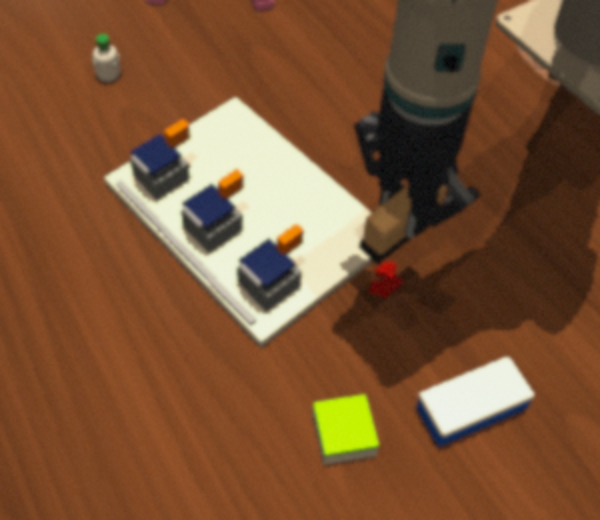

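The chips are off the plate in a cluster at crop (385,280), and one may be lying on top of the others. I'll check heights.

Run:
```python
from g import *
for n in ("scene","top"):
    i,X=cam(n); hsv=cv2.cvtColor(i,cv2.COLOR_RGB2HSV).astype(int); x,y,z=X[...,0],X[...,1],X[...,2]
    m=(x>420)&(x<530)&(y>140)&(y<210)&((hsv[...,0]<5)|(hsv[...,0]>175))&(hsv[...,1]>150)&(hsv[...,2]>50)&(z<40)
    Q=np.stack([x,y,z],-1)[m]; print(n,np.histogram(Q[:,2],bins=np.arange(-2,32,2)))
    hi=Q[Q[:,2]>12]; 
    if len(hi): print("high",len(hi),np.median(hi,0),hi.min(0),hi.max(0))
    lo=Q[(Q[:,2]<10)&(Q[:,2]>5)]; print("low",len(lo),lo.min(0),lo.max(0))
```

```text
scene (array([ 3,  5,  7,  9, 33, 34, 33, 36, 18,  4,  1,  0,  0,  0,  0,  0]), array([-2,  0,  2,  4,  6,  8, 10, 12, 14, 16, 18, 20, 22, 24, 26, 28, 30]))
high 59 [482.85322497 168.60481696  13.52613764] [461.63761556 153.94026732  12.11421728] [495.59632985 184.99013847  19.85586581]
low 75 [459.89562719 147.44243694   5.24560016] [497.75917311 184.7968393    9.99330825]
top (array([ 1,  0,  3, 16, 20, 20, 12, 11,  3,  2,  0,  0,  0,  0,  0,  0]), array([-2,  0,  2,  4,  6,  8, 10, 12, 14, 16, 18, 20, 22, 24, 26, 28, 30]))
high 16 [469.49084885 158.04297966  13.40447481] [464.54321879 153.94481973  12.11999395] [479.04094181 161.33155158  16.2206732 ]
low 51 [460.18326623 147.86965652   5.08138835] [479.3454031  177.47822395   9.88578884]
```

```bash
python3 -c "
from g import *
print(ctrl.read_state()['qpos'])
p=W(30,195); to(*p,115,Y+np.pi/2); to(*p,115,Y-np.pi/2)"
```

```text
[-0.56002448  0.61499543  0.23748527  2.03631038 -0.2759787   0.52190112
 -1.51453541]
[ 8.51 -2.34 -0.16] [-1.000e-03  2.000e-03 -1.571e+00]
[ 8.51 -2.34 -0.16] [2.000e-03 1.000e-03 1.571e+00]
```

step_arm --commands '[2,-2.3,0,0,0,-0.15,0,4,-2.3,0,0,0,-0.3,0,6,-2.3,0,0,0,-0.45,0,8.5,-2.3,0,0,0,-0.6,0,8.5,-2.3,0,0,0,-0.75,0,8.5,-2.3,0,0,0,-0.9,0,8.5,-2.3,0,0,0,-1.05,0,8.5,-2.3,0,0,0,-1.2,0,8.5,-2.3,0,0,0,-1.35,0,8.5,-2.3,0,0,0,-1.5,0]'

```text
clock: 7.4
eef_pos: [552.5, 207.0, 112.6]
tool_rot: [-3.138, 0.0, 1.686]
force: [0.0, -0.1, -1.3]
width: 25.2
gripper_force: 59.3
```

step_arm --commands '[0,0,0,0,0,-0.07,0,0,0,0,0,0,-0.07,0,0,0,0,0,0,-0.07,0]'

```text
clock: 7.7
eef_pos: [552.9, 207.0, 113.2]
tool_rot: [-3.139, 0.0, 1.748]
force: [0.5, -0.5, -1.2]
width: 25.4
gripper_force: 59.3
```

Run:
```python
from g import *
a,X=cam("scene"); b,_=cam("top")
f=lambda i,y,x:cv2.resize(i[y-30:y+30,x-35:x+35],None,fx=5.7,fy=5.7,interpolation=2)
save("d.png",np.hstack([f(a,280,392),f(b,229,237)]))
p=W(30,190); to(*p,27,Y+np.pi/2)
```

```text
[-0.44 -0.04  8.67] [-0.001  0.    -0.002]
```

View pics/d.png

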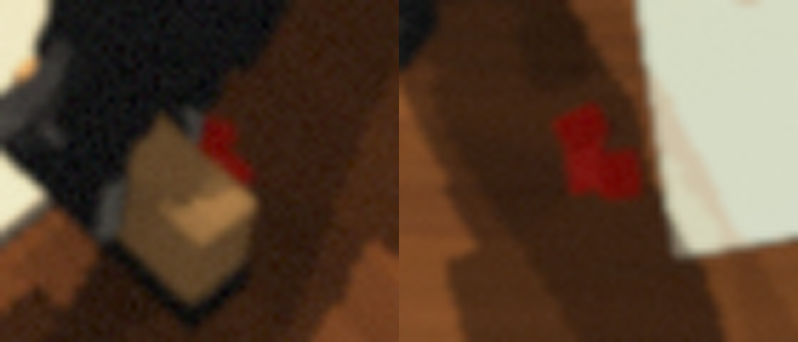

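The top view at (590,155) shows three overlapping chips, so one is probably leaning on another. I'll sweep the block's broad face at about 9 mm height toward the robot to knock it flat.

step_arm --commands '[-0.3,0,4,0,0,0,0,-0.3,0,7,0,0,0,0,-0.3,0,8.7,0,0,0,0,-0.3,0,8.7,0,0,0,0,-0.3,0,8.7,0,0,0,0]'

```text
clock: 8.3
eef_pos: [554.2, 204.7, 27.5]
tool_rot: [-3.142, 0.0, 1.75]
force: [0.1, 0.2, -0.1]
width: 25.5
gripper_force: 59.4
```

step_arm --commands '[0,-2,0,0,0,0,0,0,-4,0,0,0,0,0,0,-5.5,0,0,0,0,0,0,-7,0,0,0,0,0,0,-8.5,0,0,0,0,0,0,-10,0,0,0,0,0,0,-11.5,0,0,0,0,0,0,-13,0,0,0,0,0,0,-14.5,0,0,0,0,0,0,-16,0,0,0,0,0]'

```text
clock: 9.3
eef_pos: [401.1, 177.2, 28.9]
tool_rot: [3.137, 0.0, 1.749]
force: [-0.1, -1.2, -0.2]
width: 25.5
gripper_force: 59.4
```

step_arm --commands '[0,0,-2,0,0,0,0,0,0,-5,0,0,0,0,0,0,-9,0,0,0,0,0,3,-9,0,0,0,0,0,8,-9,0,0,0,0,0,13,-9,0,0,0,0,0,16,-9,0,0,0,0,0,16,-9,0,0,0,0]'

```text
clock: 10.1
eef_pos: [562.6, 205.2, 118.9]
tool_rot: [3.135, -0.0, 1.745]
force: [-1.6, -0.9, -1.5]
width: 25.2
gripper_force: 59.5
```

Run:
```python
from g import *
out=[]
for n in ("scene","top"):
    i,X=cam(n); hsv=cv2.cvtColor(i,cv2.COLOR_RGB2HSV).astype(int); x,y,z=X[...,0],X[...,1],X[...,2]
    m=(x>380)&(x<530)&(y>130)&(y<250)&((hsv[...,0]<6)|(hsv[...,0]>174))&(hsv[...,1]>170)&(hsv[...,2]>50)&(z<40)
    c,l,st,ce=cv2.connectedComponentsWithStats(m.astype(np.uint8))
    for k in range(1,c):
        if st[k,4]<5: continue
        Q=X[l==k]; print(n,ce[k].round(),st[k,4],np.nanmedian(Q,0).round(1),"z pct",np.percentile(Q[:,2],[10,50,90,98]).round(1))
    v,u=np.nonzero(m); cy,cx=int(v.mean()),int(u.mean())
    out.append(cv2.resize(i[cy-30:cy+30,cx-35:cx+35],None,fx=5.7,fy=5.7,interpolation=2))
o=np.hstack(out); save("e.png",cv2.convertScaleAbs(o,alpha=1.6))
```

```text
scene [422. 258.] 76 [388.  154.7  10.2] z pct [ 1.1 10.2 15.1 17.2]
scene [398. 266.] 70 [445.9 142.9   7.2] z pct [ 1.3  7.2  9.6 10.5]<stdin>:10: RuntimeWarning: Mean of empty slice.
  ret = ret.dtype.type(ret / rcount)
Traceback (most recent call last):
ValueError: cannot convert float NaN to integer
```

```bash
cat > e.py <<'E'
from g import *
out=[]
for n in ("scene","top"):
    i,X=cam(n); hsv=cv2.cvtColor(i,cv2.COLOR_RGB2HSV).astype(int); x,y,z=X[...,0],X[...,1],X[...,2]
    m=(x>330)&(x<530)&(y>100)&(y<270)&((hsv[...,0]<6)|(hsv[...,0]>174))&(hsv[...,1]>150)&(hsv[...,2]>40)&(z<40)
    c,l,st,ce=cv2.connectedComponentsWithStats(m.astype(np.uint8))
    for k in range(1,c):
        if st[k,4]<8: continue
        Q=X[l==k]; print(n,ce[k].round(),st[k,4],np.nanmedian(Q,0).round(1),"z pct",np.percentile(Q[:,2],[10,50,90,98]).round(1),"x",Q[:,0].min().round(),Q[:,0].max().round(),"y",Q[:,1].min().round(),Q[:,1].max().round())
        if n=="scene": out.append(cv2.resize(i[int(ce[k][1])-25:int(ce[k][1])+25,int(ce[k][0])-33:int(ce[k][0])+33],(396,300),interpolation=2))
if out: save("e.png",cv2.convertScaleAbs(np.hstack(out[:2]),alpha=1.6))
E
python3 e.py
```

```text
scene [424. 256.] 120 [384.6 154.3   9.1] z pct [ 0.7  9.1 15.  16.6] x 360.0 396.0 y 138.0 165.0
scene [398. 266.] 71 [444.7 143.8   6.7] z pct [2.5 6.7 8.6 9.9] x 436.0 453.0 y 130.0 153.0
```

View pics/e.png

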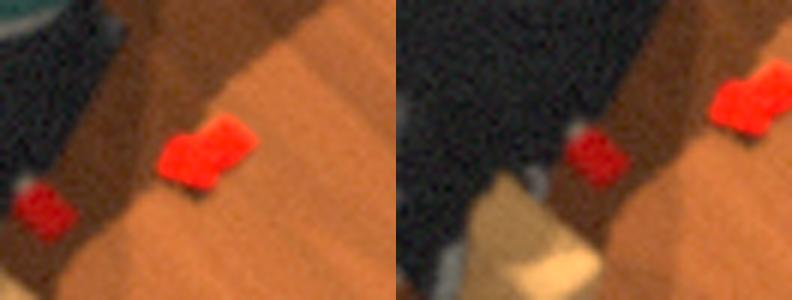

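One chip lies flat at (445,144). The other two overlap near (384,154), one resting on the other with a shadow under it. I'll sweep sideways at about 10 mm height to push only the upper one off.

```bash
python3 -c "
from g import *
to(385,250,100,0)
print(ctrl.read_state()['qpos'])"
```

```text
[  7.53 -15.97   1.78] [0.    0.002 1.75 ]
[-0.08296977  0.73840715 -0.51472885  1.77559195  0.50175672  0.76314123
 -0.67753937]
```

step_arm --commands '[1,-2,1,0,0,0.15,0,2,-4,1.8,0,0,0.3,0,3,-6,1.8,0,0,0.45,0,4,-8,1.8,0,0,0.6,0,5,-10,1.8,0,0,0.75,0,6,-12,1.8,0,0,0.9,0,7,-14,1.8,0,0,1.05,0,7.5,-16,1.8,0,0,1.2,0,7.5,-16,1.8,0,0,1.35,0,7.5,-16,1.8,0,0,1.5,0]'

```text
clock: 11.3
eef_pos: [384.0, 250.0, 99.9]
tool_rot: [3.141, 0.001, 0.246]
force: [0.2, -0.6, -1.0]
width: 25.4
gripper_force: 59.3
```

step_arm --commands '[0,0,0,0,0,0.13,0,0,0,0,0,0,0.25,0,0,0,0,0,0,0.25,0,0,0,0,0,0,0.25,0]'

```text
clock: 11.7
eef_pos: [385.2, 250.0, 99.6]
tool_rot: [3.141, 0.001, 0.003]
force: [-0.8, -0.7, -0.6]
width: 25.2
gripper_force: 59.3
```

```bash
python3 -c "
from g import *
to(385,240,26,0)
print(ctrl.read_state()['qpos'])"; python3 e.py
```

```text
[-0.02  0.99  7.36] [0.001 0.001 0.003]
[-0.64991249  0.58812427  0.01855673  2.15432575 -0.02549609  0.40050054
 -2.1786109 ]
scene [425. 256.] 116 [383.9 154.5   9.5] z pct [ 2.6  9.5 14.  16.6] x 355.0 399.0 y 142.0 167.0
scene [398. 266.] 67 [445.4 143.    7.3] z pct [ 3.2  7.3 10.4 11.4] x 436.0 453.0 y 130.0 153.0
top [245. 239.] 43 [445.9 142.2   6.5] z pct [3.9 6.5 8.6 9.6] x 439.0 453.0 y 135.0 150.0
top [240. 267.] 106 [379.5 151.3   8.9] z pct [ 3.4  8.9 14.4 16.1] x 360.0 396.0 y 142.0 163.0
```

step_arm --commands '[0,1,4,0,0,0,0,0,1,7.4,0,0,0,0,0,1,7.4,0,0,0,0,0,3,7.4,0,0,0,0,0,4,7.4,0,0,0,0,0,5,7.4,0,0,0,0,0,6,7.4,0,0,0,0,0,7,7.4,0,0,0,0,0,8,7.4,0,0,0,0,0,9,7.4,0,0,0,0]'

```text
clock: 12.8
eef_pos: [387.2, 159.6, 26.6]
tool_rot: [3.14, 0.003, 0.0]
force: [0.2, -0.1, -0.7]
width: 25.6
gripper_force: 59.6
```

step_arm --commands '[0,1,0,0,0,0,0,0,2,0,0,0,0,0,0,3,0,0,0,0,0,0,4,0,0,0,0,0,0,5,0,0,0,0,0,0,5,-4,0,0,0,0,0,5,-8,0,0,0,0,0,8,-8,0,0,0,0,0,13,-8,0,0,0,0,0,13,-8,0,0,0,0]'

```text
clock: 13.8
eef_pos: [385.4, 21.5, 106.4]
tool_rot: [3.133, 0.007, -0.012]
force: [-0.5, 0.8, -0.1]
width: 25.3
gripper_force: 59.7
```

```bash
sed -i 's/y>100/y>50/;s/330/300/' e.py; python3 e.py
```

```text
scene [416. 252.] 60 [387.6 133.5   7.7] z pct [ 3.6  7.7  9.4 11.8] x 377.0 397.0 y 118.0 143.0
scene [428. 255.] 62 [372.2 153.3   7.5] z pct [ 3.5  7.5  9.9 11. ] x 359.0 381.0 y 141.0 161.0
scene [398. 265.] 66 [444.8 142.4   7.1] z pct [ 4.3  7.1  9.1 10.2] x 436.0 452.0 y 132.0 152.0
top [243. 238.] 8 [448.3 148.3   6.1] z pct [4.5 6.1 7.7 8.4] x 444.0 451.0 y 145.0 150.0
```

All three chips now lie flat and separate, with tops at 7–8 mm. Next I stand the block at about (400,-100).

step_arm --commands '[1.5,4,0,0,0,0,0,1.5,8,0,0,0,0,0,1.5,12,0,0,0,0,0,1.5,12,2,0,0,0,0,1.5,12,4,0,0,0,0,1.5,12,4,0,0,0,0,1.5,12,4,0,0,0,0]'

```text
clock: 14.6
eef_pos: [402.3, -88.4, 67.0]
tool_rot: [3.14, 0.004, 0.003]
force: [-0.3, 0.6, -2.2]
width: 25.4
gripper_force: 59.7
```

```bash
python3 -c "
from g import *
to(400,-100,16.5,0)"
```

```text
[-0.21  1.15  5.05] [0.001 0.004 0.003]
```

step_arm --commands '[0,1,2,0,0,0,0,0,1,3.5,0,0,0,0,0,1,4.4,0,0,0,0,0,1,4.8,0,0,0,0,0,1,5.1,0,0,0,0,0,1,5.1,0,0,0,0,0,1,5.1,0,0,0,0]'

```text
clock: 15.3
eef_pos: [402.7, -99.2, 16.7]
tool_rot: [3.14, 0.001, 0.001]
force: [-1.3, 0.7, 4.3]
width: 24.9
gripper_force: 60.1
```

step_arm --commands '[0,0,0,0,0,0,0.2,0,0,0,0,0,0,0.4,0,0,0,0,0,0,0.6,0,0,0,0,0,0,0.6,0,0,-1,0,0,0,0.6,0,0,-4,0,0,0,0.6,0,0,-8,0,0,0,0.6,0,0,-12,0,0,0,0.4,0,0,-12,0,0,0,0,0,0,-12,0,0,0,0]'

```text
clock: 16.3
eef_pos: [402.6, -100.4, 136.5]
tool_rot: [3.139, 0.001, -0.001]
force: [-0.6, 1.3, -0.1]
width: 7.9
gripper_force: 0.0
```

Run:
```python
from g import *
p=W(54,95); to(*p,110)
i,X=cam("scene"); x,y,z=X[...,0],X[...,1],X[...,2]
m=(x>340)&(x<460)&(y>-130)&(y<-60)&(z>42)&(z<60)
Q=X[m]; print(len(Q),np.median(Q,0),cv2.minAreaRect(Q[:,:2].astype(np.float32)))
print(np.linalg.lstsq(np.c_[Q[:,:2]-Q[:,:2].mean(0),np.ones(len(Q))],Q[:,2],rcond=None)[0])
```

```text
[ 19.13 -21.44   2.56] [ 0.003  0.002 -0.181]
313 [403.51965926 -94.25982228  48.87008893] ((401.6827697753906, -96.99506378173828), (86.88521575927734, 30.14134407043457), 1.0169508457183838)
[-1.38528715e-03 -9.04644617e-02  4.84787283e+01]
```

The block stands upright at about (401,-98), top at 49 mm. Now I go over the left cap.

step_arm --commands '[3.5,-4,0,0,0,-0.05,0,7,-8,0,0,0,-0.1,0,10.5,-12,0,0,0,-0.15,0,14,-16,0,0,0,-0.18,0,17,-19,0,0,0,-0.18,0,19.1,-21.4,0,0,0,-0.18,0,19.1,-21.4,2.5,0,0,-0.18,0,19.1,-21.4,2.5,0,0,-0.18,0,19.1,-21.4,2.5,0,0,-0.18,0]'

```text
clock: 17.25
eef_pos: [591.5, 113.4, 108.1]
tool_rot: [3.139, 0.008, 0.18]
force: [-0.0, -0.3, 0.0]
width: -0.0
gripper_force: 0.0
```

```bash
python3 -c "
from g import *
p=W(54,95); to(*p,63)"
```

```text
[0.29 0.01 4.51] [0.003 0.008 0.   ]
```

step_arm --commands '[0.2,0,2,0,0,0,0,0.2,0,3.8,0,0,0,0,0.2,0,4.3,0,0,0,0,0.2,0,4.6,0,0,0,0,0.2,0,4.8,0,0,0,0,0.2,0,4.8,0,0,0,0]'

```text
clock: 17.85
eef_pos: [595.0, 114.2, 62.7]
tool_rot: [3.14, 0.003, 0.18]
force: [-0.7, -0.0, 0.2]
width: -0.5
gripper_force: 0.2
```

step_arm --commands '[0,0,0.2,0,0,0,0,0,0,0.4,0,0,0,0,0,0,0.6,0,0,0,0,0,0,0.6,0,0,0,0]'

```text
clock: 18.25
eef_pos: [595.2, 114.4, 61.2]
tool_rot: [3.137, 0.001, 0.18]
force: [-10.3, -5.8, 35.9]
width: -0.0
gripper_force: 18.2
```

Left: 36 N with z only down to 61.2, so it is tight. On to the middle.

step_arm --commands '[0,0,-3,0,0,0,0,0,0,-4.5,0,0,0,0,0,4.5,-4.5,0,0,0,0,0,9.5,-4.5,0,0,0,0,0,9.5,-4.5,0,0,0,0,0,9.5,-2,0,0,0,0,0,9.5,-0.7,0,0,0,0,0,9.5,-0.3,0,0,0,0,0,9.5,-0.1,0,0,0,0,0,9.5,-0.1,0,0,0,0]'

```text
clock: 19.25
eef_pos: [611.8, 20.2, 61.3]
tool_rot: [3.135, 0.004, 0.18]
force: [-9.8, -5.4, 32.7]
width: 0.0
gripper_force: 16.8
```

Middle: 33 N at z 61.3, so it is tight too. On to the right.

step_arm --commands '[0,0,-3,0,0,0,0,0,0,-4.5,0,0,0,0,0,4.5,-4.5,0,0,0,0,0,9.5,-4.5,0,0,0,0,0,9.5,-4.5,0,0,0,0,0,9.5,-2,0,0,0,0,0,9.5,-0.7,0,0,0,0,0,9.5,-0.3,0,0,0,0,0,9.5,0,0,0,0,0,0,9.5,0,0,0,0,0]'

```text
clock: 20.25
eef_pos: [628.9, -72.1, 57.2]
tool_rot: [3.14, 0.004, 0.18]
force: [-0.1, -0.0, -0.8]
width: -0.1
gripper_force: 0.0
```

step_arm --commands '[0,0,0.3,0,0,0,0,0,0,0.3,0,0,0,0]'

```text
clock: 20.45
eef_pos: [629.4, -71.7, 55.0]
tool_rot: [3.14, 0.002, 0.18]
force: [-1.5, -1.0, 5.1]
width: -0.1
gripper_force: 2.1
```

Right: it sank to z≈55 at 5 N, so the right bolt is the loose one. I'll pinch its tab with the tool tilted 0.35 rad (fingers pointing away), then follow the arc.

step_arm --commands '[0,0,-3,0,0,0,0,0,0,-6,0,0,0,0,0,0,-6,0,0,0,0]'

```text
clock: 20.75
eef_pos: [632.6, -70.8, 118.5]
tool_rot: [3.14, -0.005, 0.18]
force: [0.4, -0.6, 0.9]
width: 0.1
gripper_force: 0.0
```

```bash
python3 -c "
from g import *
print(ctrl.read_state()['qpos'])
p=W(-1,-95); to(*p,108,Y,-.35)
i,X=cam('top'); x,y,z=X[...,0],X[...,1],X[...,2]
i,X=cam('scene'); x,y,z=X[...,0],X[...,1],X[...,2]; hsv=cv2.cvtColor(i,cv2.COLOR_RGB2HSV)
m=(hsv[...,0]>8)&(hsv[...,0]<20)&(hsv[...,1]>180)&(z>60)&(z<90)&(y<-40)&(y>-120)
Q=X[m]; print(len(Q),np.median(Q,0),cv2.minAreaRect(Q[:,:2].astype(np.float32)),W(20,-95))"
```

```text
[ 0.50571064  0.85772126 -0.77653138  1.64860319  0.71919479  0.93692725
 -1.93087568]
[-5.99  0.16  1.02] [0.001 0.345 0.001]
89 [598.19930562 -75.26517312  72.4060524 ] ((597.2269897460938, -77.97328186035156), (27.801856994628906, 13.605293273925781), 12.243549346923828) [594.68468333 -79.38455935]
```

step_arm --commands '[-1.5,0.1,0.3,0,0.1,0,0.3,-3,0.1,0.6,0,0.2,0,0.5,-4.5,0.1,1,0,0.3,0,0.5,-5.9,0.1,1,0,0.345,0,0.5,-5.9,0.1,1,0,0.345,0,0.5,-5.9,0.1,1,0,0.345,0,0.5]'

```text
clock: 21.45
eef_pos: [570.7, -83.6, 103.8]
tool_rot: [3.141, -0.34, 0.181]
force: [0.9, 0.7, 1.1]
width: 42.9
gripper_force: 0.0
```

```bash
python3 -c "
from g import *
s=ctrl.read_state(); print(s['qpos'],s['eef_pos'],s['width'])
p=W(20,-95); to(*p,51.5,Y,-.35)"
```

```text
[ 0.54187015  0.682488   -0.55642994  2.1324639   1.28934154  0.24137423
 -2.48363802] [570.71928948 -83.6323114  103.77938459] 42.866852701907746
[0.55 0.01 5.74] [0.    0.01  0.001]
```

Joint 6 is near its lower limit, so I go back to a vertical tool and tilt only the other way during the lift.

```bash
python3 -c "
from g import *
p=W(17,-95); to(*p,108,Y,0.05)"
```

```text
[2.15 0.01 0.31] [ 0.   -0.39  0.  ]
```

step_arm --commands '[0.5,0,0,0,-0.1,0,0.5,1,0,0.1,0,-0.2,0,0.5,1.6,0,0.2,0,-0.3,0,0.5,2.1,0,0.3,0,-0.39,0,0.5,2.1,0,0.3,0,-0.39,0,0.5,2.1,0,0.3,0,-0.39,0,0.5]'

```text
clock: 22.05
eef_pos: [592.1, -78.9, 107.8]
tool_rot: [-3.14, 0.048, 0.18]
force: [-0.5, 0.6, 0.2]
width: 42.9
gripper_force: 0.0
```

```bash
python3 -c "
from g import *
s=ctrl.read_state(); print(s['qpos'],s['eef_pos'],s['width'])
p=W(17,-95); to(*p,50,Y,.05)"
```

```text
[ 0.54300597  0.85900227 -0.8029094   1.71733964  0.73871566  0.95091453
 -1.95986881] [592.13251194 -78.92690007 107.79153559] 42.923296257396046
[0.22 0.1  5.78] [-0.001 -0.002  0.   ]
```

step_arm --commands '[0.1,0,2.5,0,0,0,0.5,0.1,0,4.5,0,0,0,0.5,0.1,0,5.7,0,0,0,0.5,0.1,0,5.7,0,0,0,0.5,0.1,0,5.7,0,0,0,0,0.1,0,5.7,0,0,0,0,0.1,0,5.7,0,0,0,0,0.1,0,5.7,0,0,0,0]'

```text
clock: 22.85
eef_pos: [590.8, -81.5, 52.7]
tool_rot: [3.138, 0.047, 0.179]
force: [-0.4, -2.3, 4.1]
width: 10.5
gripper_force: 63.0
```

```bash
cat > arc.py <<'E'
from g import *
s=ctrl.read_state(); p=s["eef_pos"]; R0=R.from_euler("xyz",s["tool_rot"])
print(s["qpos"],s["force"],s["width"],s["gripper_force"])
h=np.array([*W(74,-95),49.]); ax=R.from_euler("z",Y).apply([0,1,0])
for a in np.arange(.1,1.01,.1):
    Q=R.from_rotvec(a*ax); q=h+Q.apply(p-h)
    print(round(a,2),np.round(R0.inv().apply(q-p)/10,2),np.round((R0.inv()*Q*R0).as_rotvec(),3))
E
python3 arc.py
```

```text
[ 0.51562688  0.92601944 -0.74583047  1.7477625   0.81395209  0.86152371
 -2.01639586] [-0.44391938 -2.32194728  4.06863523] 10.528078313793365 62.95733571052551
0.1 [ 0.04  0.   -0.58] [-0.  -0.1 -0. ]
0.2 [ 0.13  0.   -1.16] [-0.    -0.2   -0.001]
0.3 [ 0.29  0.01 -1.72] [-0.    -0.3   -0.001]
0.4 [ 0.5   0.01 -2.26] [-0.    -0.4   -0.001]
0.5 [ 0.76  0.01 -2.79] [-0.    -0.5   -0.002]
0.6 [ 1.07  0.01 -3.28] [-0.001 -0.6   -0.002]
0.7 [ 1.43  0.01 -3.74] [-0.001 -0.7   -0.002]
0.8 [ 1.84  0.01 -4.16] [-0.001 -0.8   -0.002]
0.9 [ 2.28  0.01 -4.53] [-0.001 -0.9   -0.003]
1.0 [ 2.76  0.01 -4.87] [-0.001 -1.    -0.003]
```

Tab gripped (10.5 mm, 63 N). I lift along the arc slowly.

step_arm --commands '[0,0,-0.29,0,-0.05,0,0,0.04,0,-0.58,0,-0.1,0,0,0.08,0,-0.87,0,-0.15,0,0,0.13,0,-1.16,0,-0.2,0,0,0.13,0,-1.16,0,-0.2,0,0]'

```text
clock: 23.35
eef_pos: [592.6, -81.1, 64.1]
tool_rot: [3.138, 0.25, 0.179]
force: [-1.9, -4.0, 8.0]
width: 10.5
gripper_force: 63.5
```

```bash
cat > st.py <<'E'
from g import *
s=ctrl.read_state(); print(s["qpos"].round(2),s["eef_pos"].round(1),s["tool_rot"].round(3),s["force"].round(1),s["torque"].round(2),s["width"])
i,X=cam('scene'); x,y,z=X[...,0],X[...,1],X[...,2]; hsv=cv2.cvtColor(i,cv2.COLOR_RGB2HSV).astype(int)
q=(X-np.array([*C,0]))@R.from_euler("z",Y).as_matrix()  # plate frame
m=(hsv[...,0]>100)&(hsv[...,0]<135)&(hsv[...,1]>80)&(z>45)&(z<140)&(abs(q[...,1]+95)<30)&(q[...,0]>15)&(q[...,0]<90)
Q=q[m]; k=np.argsort(Q[:,0]); Q=Q[k]
A=np.c_[Q[:,0]-74,np.ones(len(Q))]; b=np.linalg.lstsq(A,Q[:,2],rcond=None)[0]
r=Q[:,2]-A@b; g=abs(r)<4; b=np.linalg.lstsq(A[g],Q[g,2],rcond=None)[0]
print("navy",len(Q),g.sum(),"slope angle",-np.arctan(b[0]),"z at hinge px74",b[1])
c0=i[170:270,240:380]; save("s%d.png"%(s["clock"]*100),cv2.resize(c0,None,fx=5,fy=5))
E
python3 st.py
```

```text
[ 0.45  1.   -0.75  1.54  0.7   1.17 -1.91] [592.6 -81.1  64.1] [3.138 0.25  0.179] [-1.9 -4.   8. ] [-0.73  0.08  0.18] 10.516544086787967
navy 218 215 slope angle 0.1802891252151617 z at hinge px74 54.68708672343158
```

```bash
python3 arc.py | tail -10 | head -8
```

```text
0.1 [ 0.04  0.   -0.58] [-0.  -0.1 -0. ]
0.2 [ 0.13  0.   -1.16] [-0.    -0.2   -0.001]
0.3 [ 0.28  0.01 -1.72] [-0.    -0.3   -0.001]
0.4 [ 0.49  0.01 -2.27] [-0.001 -0.4   -0.001]
0.5 [ 0.75  0.01 -2.79] [-0.001 -0.5   -0.002]
0.6 [ 1.06  0.01 -3.28] [-0.001 -0.6   -0.002]
0.7 [ 1.42  0.01 -3.74] [-0.001 -0.7   -0.002]
0.8 [ 1.82  0.01 -4.16] [-0.001 -0.8   -0.003]
```

step_arm --commands '[0,0,-0.29,0,-0.05,0,0,0.04,0,-0.58,0,-0.1,0,0,0.08,0,-0.87,0,-0.15,0,0,0.13,0,-1.16,0,-0.2,0,0,0.2,0,-1.44,0,-0.25,0,0,0.28,0,-1.72,0,-0.3,0,0,0.28,0,-1.72,0,-0.3,0,0]'

```text
clock: 24.1
eef_pos: [599.5, -79.8, 80.2]
tool_rot: [3.137, 0.55, 0.177]
force: [-0.5, -5.2, 9.3]
width: 10.8
gripper_force: 63.4
```

```bash
python3 st.py;  python3 arc.py | tail -10 | head -5
```

```text
[ 0.32  1.13 -0.7   1.2   0.6   1.6  -1.79] [599.5 -79.8  80.2] [3.137 0.55  0.177] [-0.5 -5.2  9.3] [-0.72  0.06  0.43] 10.76371151948454
navy 217 213 slope angle 0.4723733562377017 z at hinge px74 54.936664195807865
0.1 [ 0.04  0.   -0.58] [-0.  -0.1 -0. ]
0.2 [ 0.14  0.   -1.16] [-0.    -0.2   -0.001]
0.3 [ 0.29  0.   -1.72] [-0.001 -0.3   -0.001]
0.4 [ 0.5   0.01 -2.27] [-0.001 -0.4   -0.001]
0.5 [ 0.76  0.01 -2.79] [-0.001 -0.5   -0.002]
```

Joint 6 would run out before 45°. I lower the cap again and regrip with the tool pre-tilted -0.2 rad.

```bash
sed -i 's/np.arange(.1,1.01,.1)/np.arange(*map(float,sys.argv[1:4]))/' arc.py; python3 arc.py -.1 -.55 -.1
```

```text
[ 0.32440319  1.12935619 -0.69827522  1.19690366  0.60198602  1.59486463
 -1.79179595] [ 0.38516354 -4.01725275  6.16940245] 10.686103809109367 63.152321577072144
-0.1 [ 0.02 -0.    0.58] [0.  0.1 0. ]
-0.2 [ 0.1  -0.    1.16] [0.    0.2   0.001]
-0.3 [ 0.23 -0.01  1.73] [0.001 0.3   0.001]
-0.4 [ 0.42 -0.01  2.28] [0.001 0.4   0.001]
-0.5 [ 0.67 -0.01  2.81] [0.001 0.5   0.002]
```

step_arm --commands '[0.02,0,0.58,0,0.1,0,0,0.1,0,1.16,0,0.2,0,0,0.23,0,1.73,0,0.3,0,0,0.42,0,2.28,0,0.4,0,0,0.62,0,2.7,0,0.48,0,0,0.62,0,2.7,0,0.48,0,0,0.62,0,2.7,0,0.48,0,0.2,0.62,0,2.7,0,0.48,0,0.5,0.62,0,2.7,0,0.48,0,0.5]'

```text
clock: 25.05
eef_pos: [590.0, -79.7, 52.7]
tool_rot: [3.141, 0.069, 0.18]
force: [-0.1, 0.6, 0.0]
width: 42.4
gripper_force: 0.0
```

```bash
python3 st.py; python3 -c "
from g import *
p=W(0,-95); to(*p,85,Y,-.2)
p=W(18,-95); to(*p,51,Y,-.2)"
```

```text
[ 0.51  0.93 -0.74  1.73  0.79  0.89 -2.  ] [590.  -79.7  52.7] [3.141 0.069 0.18 ] [-0.1  0.6  0. ] [ 0.01 -0.07 -0.05] 42.3840113004475
navy 201 199 slope angle -0.013644325412624959 z at hinge px74 55.05922218063911
[-1.76  0.04 -3.12] [0.    0.269 0.001]
[0.27 0.04 0.15] [0.    0.269 0.001]
```

step_arm --commands '[0.1,0.1,0,0,0.1,0,0.5,0.2,0.2,0.1,0,0.2,0,0.5,0.3,0.2,0.1,0,0.27,0,0.5,0.3,0.2,0.1,0,0.27,0,0.5,0.3,0.2,0.1,0,0.27,0,0,0.3,0.2,0.1,0,0.27,0,0,0.3,0.2,0.1,0,0.27,0,0,0.3,0.2,0.1,0,0.27,0,0]'

```text
clock: 25.9
eef_pos: [594.7, -81.2, 52.0]
tool_rot: [3.141, -0.204, 0.18]
force: [1.9, 1.1, 1.2]
width: 10.5
gripper_force: 61.8
```

```bash
python3 arc.py .1 .55 .1
```

```text
[ 0.5238378   0.8316297  -0.62633698  1.97222373  1.06454959  0.44876469
 -2.25220534] [1.90574392 1.07929506 1.2344875 ] 10.466024134745368 61.77586555480957
0.1 [ 0.17  0.   -0.52] [ 0.  -0.1 -0. ]
0.2 [ 0.38  0.   -1.02] [ 0.  -0.2 -0. ]
0.3 [ 0.65  0.   -1.49] [ 0.  -0.3 -0. ]
0.4 [ 0.96  0.   -1.94] [ 0.  -0.4 -0. ]
0.5 [ 1.31  0.   -2.35] [ 0.  -0.5 -0. ]
```

step_arm --commands '[0.08,0,-0.24,0,-0.05,0,0,0.17,0,-0.5,0,-0.1,0,0,0.27,0,-0.75,0,-0.15,0,0,0.38,0,-1.0,0,-0.2,0,0,0.51,0,-1.24,0,-0.25,0,0,0.51,0,-1.24,0,-0.25,0,0]'

```text
clock: 26.5
eef_pos: [597.0, -80.7, 65.0]
tool_rot: [3.141, 0.048, 0.18]
force: [-0.0, 0.6, 4.1]
width: 10.6
gripper_force: 62.2
```

```bash
python3 st.py; python3 arc.py .1 .75 .1|tail -7
```

```text
[ 0.52  0.92 -0.76  1.72  0.79  0.89 -1.99] [597.  -80.7  65. ] [3.141 0.048 0.18 ] [-0.   0.6  4.1] [ 0.14 -0.26  0.06] 10.586090985549484
navy 225 219 slope angle 0.23525521336878577 z at hinge px74 54.507506972974504
0.1 [ 0.16  0.   -0.52] [-0.  -0.1 -0. ]
0.2 [ 0.37  0.   -1.02] [-0.  -0.2 -0. ]
0.3 [ 0.64  0.   -1.5 ] [-0.  -0.3 -0. ]
0.4 [ 0.94  0.   -1.95] [-0.  -0.4 -0. ]
0.5 [ 1.29  0.   -2.36] [-0.  -0.5 -0. ]
0.6 [ 1.69  0.   -2.74] [-0.  -0.6 -0. ]
0.7 [ 2.11  0.   -3.08] [-0.  -0.7 -0. ]
```

Still sunk, and the angle is tracking at 0.24. I continue another 0.4.

step_arm --commands '[0.08,0,-0.25,0,-0.05,0,0,0.16,0,-0.51,0,-0.1,0,0,0.26,0,-0.76,0,-0.15,0,0,0.37,0,-1.01,0,-0.2,0,0,0.5,0,-1.25,0,-0.25,0,0,0.64,0,-1.49,0,-0.3,0,0,0.79,0,-1.72,0,-0.35,0,0,0.94,0,-1.94,0,-0.4,0,0,0.94,0,-1.94,0,-0.4,0,0]'

```text
clock: 27.45
eef_pos: [607.0, -78.9, 84.0]
tool_rot: [3.14, 0.447, 0.179]
force: [0.5, -0.1, 6.6]
width: 10.7
gripper_force: 62.5
```

```bash
python3 st.py; python3 arc.py .05 .35 .05|tail -6
```

```text
[ 0.36  1.08 -0.72  1.28  0.62  1.48 -1.81] [607.  -78.9  84. ] [3.14  0.447 0.179] [ 0.5 -0.1  6.6] [ 0.27 -0.42  0.04] 10.665697487498592
navy 204 199 slope angle 0.6182291832654646 z at hinge px74 55.974285920993296
0.05 [ 0.07  0.   -0.26] [-0.   -0.05 -0.  ]
0.1 [ 0.16  0.   -0.52] [-0.  -0.1 -0. ]
0.15 [ 0.26  0.   -0.77] [-0.   -0.15 -0.  ]
0.2 [ 0.37  0.   -1.02] [-0.  -0.2 -0. ]
0.25 [ 0.5   0.   -1.26] [-0.   -0.25 -0.  ]
0.3 [ 0.64  0.   -1.5 ] [-0.  -0.3 -0. ]
```

step_arm --commands '[0.07,0,-0.26,0,-0.05,0,0,0.16,0,-0.52,0,-0.1,0,0,0.26,0,-0.77,0,-0.15,0,0,0.37,0,-1.02,0,-0.2,0,0,0.5,0,-1.26,0,-0.25,0,0,0.5,0,-1.26,0,-0.25,0,0,0.5,0,-1.26,0,-0.25,0,0,0.5,0,-1.26,0,-0.25,0,0]'

```text
clock: 28.3
eef_pos: [616.3, -77.2, 93.2]
tool_rot: [3.14, 0.695, 0.179]
force: [3.6, 1.7, 4.8]
width: 10.9
gripper_force: 62.4
```

```bash
python3 st.py; sed -i 's/y>50/y>50/' e.py; python3 e.py; ls pics | tail -3
```

```text
[ 0.24  1.22 -0.66  0.95  0.58  1.84 -1.72] [616.3 -77.2  93.2] [3.14  0.695 0.179] [3.6 1.7 4.8] [ 0.53 -0.78 -0.18] 10.865357496095527
navy 143 130 slope angle 0.8540575836936224 z at hinge px74 57.23639385532968
scene [416. 252.] 62 [387.6 133.5   7.1] z pct [ 4.   7.1  9.2 10.3] x 376.0 396.0 y 117.0 144.0
scene [428. 255.] 63 [371.3 152.6   7.2] z pct [ 3.3  7.2  9.6 11.5] x 356.0 381.0 y 141.0 161.0
scene [398. 266.] 67 [445.2 143.    7.3] z pct [ 4.7  7.3  9.4 11.1] x 436.0 453.0 y 131.0 153.0
top [245. 239.] 43 [445.8 142.3   7.3] z pct [ 5.1  7.3  8.8 10. ] x 439.0 453.0 y 134.0 150.0
top [249. 264.] 52 [386.7 130.6   6.3] z pct [3.9 6.3 8.  8.9] x 380.0 396.0 y 121.0 140.0
top [240. 271.] 53 [372.3 151.4   7. ] z pct [4.  7.  8.3 9.3] x 360.0 379.0 y 143.0 159.0
s2830.png
scene0.png
top0.png
```

View pics/s2830.png

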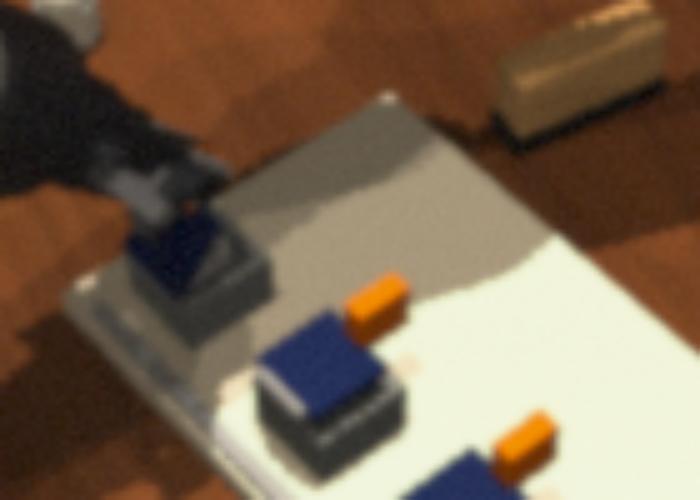

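The right cap is open and held by its tab at (190,205), with its bolt sunk. The middle and left caps are shut, and the scraper stands upright off the plate at (580,80). I hand in.

```bash
python3 -c "
from cell import ctrl
s=ctrl.read_state(); print(s['eef_pos'],abs(s['qd']).max()); print(ctrl.finish_job())"
```

```text
[616.28375158 -77.18888849  93.17154445] 0.004245318148727952
the job is handed in; nothing more can be done
None
```

I handed the job in at about 28 s: the right bolt was the loose one, and the gripper holds its cap by the tab at about 0.85 rad (49°); the chips lie flat on the desk, the scraper stands clear of the plate and the other two caps are shut, but the hand-in returned no verdict.

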